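# Put the carving tools back in their tray

## Task

Take the red-handled and the blue-handled carving tool off the sloping easel and lay each flat in the tray compartment lined in its own colour, handle top still up, with the blade over the cork rest. Lay them down gently, without dropping them, and leave the yellow tool on the easel and the black one in the tray where they are.

Things in the scene. Friction and masses are not known exactly. Their poses are not given: they have to be found in the camera images.
- easel: fixed wooden easel, 190 deep, 250 wide, 130 high; its board rises along +x at 28 degrees from level. Origin: centre of its base on the table. Three slots run uphill at y -80, 0, +80; in each a tool lies on the slope, handle end down against a 14 high lip, blade uphill. Guide strips 8 high stand 3.5 beside each handle
- tray: fixed light wooden block, 256 long (x), 240 wide (y), 20 high, with three compartments along x, each 224 long, 44 wide, floor 6 above the table, at y -78, 0, +78; flat lands 34 wide between them. Origin: centre of its underside
- red_bed: fixed red lining of one tray compartment, 222 long, 42 wide, 2 thick. Origin: centre of its underside, 6 above the table. Its +x end (x 65 to 105) carries a cork blade rest 8 high. The tray's rim is 14 above this origin. A tool centred here has its own origin at x -40, y 0, z 2
- blue_bed: blue lining of another tray compartment, otherwise exactly like the red lining, cork blade rest at its +x end
- red_gouge: in any easel slot at the start, carving tool, 200 long, 0.16 kg: red flat-sided handle (120 long, 28 wide, 30 high), brass ferrule, 10 mm steel shank, a fishtail blade that widens to 30, 4 thick. Origin: centre of the handle's underside; +x to the blade (handle x -60 to 60, tip at 140), z out of the handle's top. Shank and blade are centred 15 above the underside. Balances near x +15
- red_gouge_tip (a point): blade tip of the red tool
- blue_chisel: in any easel slot at the start, carving tool, 200 long, 0.16 kg: blue flat-sided handle (120 long, 28 wide, 30 high), brass ferrule, 10 mm steel shank, a straight blade 18 wide, 4 thick. Origin: centre of the handle's underside; +x to the blade (handle x -60 to 60, tip at 140), z out of the handle's top. Shank and blade are centred 15 above the underside. Balances near x +15
- blue_chisel_tip (a point): blade tip of the blue tool
- yellow_veiner: stays on the easel, carving tool, 200 long, 0.16 kg: yellow flat-sided handle (120 long, 28 wide, 30 high), brass ferrule, 10 mm steel shank, a narrow blade 12 wide, 4 thick. Origin: centre of the handle's underside; +x to the blade (handle x -60 to 60, tip at 140), z out of the handle's top. Shank and blade are centred 15 above the underside. Balances near x +15
- black_gouge: stays in the tray's third, grey-lined compartment, carving tool, 200 long, 0.16 kg: black flat-sided handle (120 long, 28 wide, 30 high), brass ferrule, 10 mm steel shank, a straight blade 18 wide, 4 thick. Origin: centre of the handle's underside; +x to the blade (handle x -60 to 60, tip at 140), z out of the handle's top. Shank and blade are centred 15 above the underside. Balances near x +15
There are look-alikes about, which are no part of the job. Of the things that look like the red_gouge, the largest one is meant.

How it is judged:
At the end, for the whole second after the job is handed in: red tool at rest in the red-lined, blue tool in the blue-lined compartment: handle within 5 mm of the lining, top up within 0.1 rad, within 18 mm lengthwise and 13 mm sideways of centred, in line within 0.15 rad, blade tip over the cork rest (x of red_gouge in the frame of red_bed between -0.058 and -0.022 m and y of red_gouge in the frame of red_bed between -0.013 and 0.013 m and z of red_gouge in the frame of red_bed between -0.003 and 0.007 m and angle between each of red_gouge, blue_chisel's own z axis and vertical below 0.1 rad and angle between the x axis of red_gouge and the x axis of red_bed, either way round below 0.15 rad and x of red_gouge_tip in the frame of red_bed above 0.06 m and linear speed of each of red_gouge, blue_chisel below 0.02 m/s and x of blue_chisel in the frame of blue_bed between -0.058 and -0.022 m and y of blue_chisel in the frame of blue_bed between -0.013 and 0.013 m and z of blue_chisel in the frame of blue_bed between -0.003 and 0.007 m and angle between the x axis of blue_chisel and the x axis of blue_bed, either way round below 0.15 rad and x of blue_chisel_tip in the frame of blue_bed above 0.06 m); the robot touches nothing.
It fails at once if the red tool is dropped or flung (moves faster than 0.6 m/s while no finger touches it) (linear speed of red_gouge above 0.6 m/s and contact force between the fingers and red_gouge below 0.01 N).
It fails at once if the blue tool is dropped or flung (moves faster than 0.6 m/s while no finger touches it) (linear speed of blue_chisel above 0.6 m/s and contact force between the fingers and blue_chisel below 0.01 N).
It fails at once if the yellow tool on the easel is shifted by more than 20 mm (distance of yellow_veiner from where it was at the start of the episode above 0.02 m).
It fails at once if the black tool in the tray is shifted by more than 20 mm (distance of black_gouge from where it was at the start of the episode above 0.02 m).
It also fails if it takes over 58 s, if anything falls off the work surface, if the arm or the gripper's body presses on something with over 40 N, if the wrist force passes 120 N, or if a joint passes its speed limit or range.

## Robot

A 6-joint arm with a two-finger parallel gripper is mounted at the origin on the work surface. World frame = base frame: x ahead of the robot, y to its left, z up, the work surface at z = 0. Lengths are in m, angles in rad, forces in N, time in s.
With the tool pointing down it reaches from about 0.35 to 0.775 m from the base axis. Payload 7.3 kg.
Tool frame: the origin (TCP) lies between the finger pads, 19 mm behind the fingertips; this is the grasp point; z points along the fingers, y is the line along which they close (so a half turn about z gives the same grasp; the last joint's range is limited). The gripper opens to 92 mm and grips with 3 to 60 N. Pads are 19 mm wide; open, the fingers measure 130 mm over their backs; the gripper's body (75 mm by 190 mm) begins 47 mm behind the grasp point.
Start: joints at [-1.458, 0.342, 1.524, -0, 1.275, -0.146], TCP at [0.134, -0.508, 0.246] pointing down, gripper open.
Joint ranges: [-2.53, 2.53], [-0.77, 2.02], [0.04, 2.7], [-1, 4.14], [0.28, 2.66], [-3.11, 3.11]. Speed limits (rad/s): [2.57, 2.57, 3.14, 3.14, 3.14, 3.14].

## Interface

Orientations are given as a unit quaternion [x, y, z, w].
In Python, from cell import status, snapshot, camera_params, workorder gives the robot as it stands.
- The arm moves only by the tool play_rows, never from a script. Its arguments are lists of equal length, an entry for each row: "delta_pos": the shift along the tool's x, y, z in units of 0.3 m (1.0 is 0.3 m), a list of three; "turn": the turn, a rotation vector about the tool's x, y, z in units of 90 degrees (1.0 is 90 degrees), a list of three. A call has exactly 5 rows; each row is the pose to reach, as a shift and turn from the pose commanded when the call began, along the tool's axes at that moment; what a row does not reach only later rows make up. A row lasts 1/8 s, in which the tool goes at most 62.5 mm and 10.7 degrees, less where a joint would pass 70% of its speed; a pose out of reach is approached as far as the arm can. A call with a number of a shift or a turn outside -1 to 1 is refused whole. A call with a gripper value outside its range is refused whole. "fingers" is the opening, from 0 (shut) to 1 (fully open), set as the call begins (left out, the last holds). The fingers move at their own pace and stop on an object; "force" is the grip in N (left out, the last holds). Time passes only in rows, so rows that repeat a pose let the fingers close, or fill a call up. It gives the time, the measured TCP pose, the force, the opening and the grip force at its end, in the units of the state.
- status.sense(): the state, without advancing time (a new reading comes with each control period).
- snapshot(name): name is "side" or "top" or "wrist"; returns (picture, depth): 384x512x3 uint8, red, green, blue; 384x512 float32, m along the optical axis (not along the pixel's ray), 0 where there is no reading.
- camera_params(name): a dict with "fovy" (degrees; the focal length in pixels is half the picture's height over the tangent of half this angle, whatever the lens; pixels are square), "cx", "cy" (the principal point, pixels), "k1" (the pictures are not rectified: a ray, as slopes to the right and down, at radius r is drawn at 1 + k1 r^2 times it, then the intrinsics apply), "extrinsics" (4x4, takes a point from camera to world coordinates); the wrist camera has in their place "tool_from_camera" (4x4, takes a point from camera to tool coordinates, whose origin is the TCP and whose axes are the flange's). Camera axes: x right, y down, z forward; pixel columns grow to the right and rows downward; lengths in m; the calibration is good to about 2 mm. A picture is of the moment at which its call begins: read the wrist's pose just before it. camera_params takes no time and is no camera call.
- workorder.hand_in(): hands the job in; it is judged then, once.
The state is a dict: "time_s": time; "q": joint angles; "joint_vel": joint speeds; "joint_efforts": joint torques, N m; "eef_pos": TCP position; "tool_rot": TCP orientation; "wrist_force": force on the tool from outside, world axes, zero at the start; "torque": the same for the moment, N m; "opening": opening from 0.0 (shut) to 1.0 (fully open); "gripper_force": force on a finger pad.
Only numpy, scipy, OpenCV 4.12 (cv2) and the standard library are available. Lean on these libraries where they do the work, as an engineer would, in place of code of your own. Each camera call takes 0.05 s, during which the arm holds its last target. There are 200 camera calls.

## Working session

There is one attempt and no reset: what is moved stays moved. The work goes in short steps, Python scripts to look and compute and a tool call to move; the robot and the scene stay as the last step left them, time stands still between calls to the robot, and variables do not carry over. Pictures are saved under pics/ and viewed, at most 10 in all, crops included, and the job is handed in when it is done.

Besides the shell and the picture viewer there is one more tool, called after "Call:" by a JSON object that holds its "fn" and its "kwargs", one argument or row to a line. play_rows: Moves the arm, as the interface text tells. Shifts and turns lie within -1 to 1; 1 stands for 0.3 m of shift or 90 degrees of turn. Its arguments: {"type":"object","properties":{"delta_pos":{"type":"array"},"turn":{"type":"array"},"fingers":{"type":"number"},"force":{"type":"number"}},"required":["delta_pos","turn"]}

```bash
ls; mkdir -p pics
cat > h.py <<'E'
import numpy as np,cv2
from cell import status,snapshot,camera_params
def save(n,f):
    p,d=snapshot(n); cv2.imwrite(f'pics/{f}.png',p[:,:,::-1]); np.savez(f'pics/{f}.npz',p=p,d=d); return p,d
def cal(n):
    c=camera_params(n); F=192/np.tan(np.radians(c['fovy'])/2); return c,F
def slopes(n,uv):
    c,F=cal(n); a=(np.asarray(uv,float).reshape(-1,2)-[c['cx'],c['cy']])/F
    s=a.copy()
    for _ in range(20): s=a/(1+c['k1']*(s**2).sum(1,keepdims=True))
    return s
def pts(n,uv,depth,T=None):
    s=slopes(n,uv); T=np.array(camera_params(n)['extrinsics']) if T is None else T
    P=np.c_[s,np.ones(len(s))]*np.asarray(depth).reshape(-1,1)
    return P@T[:3,:3].T+T[:3,3]
def onplane(n,uv,z,T=None):
    s=slopes(n,uv); T=np.array(camera_params(n)['extrinsics']) if T is None else T
    r=np.c_[s,np.ones(len(s))]@T[:3,:3].T; return T[:3,3]+r*((z-T[2,3])/r[:,2:])
E
python3 - <<'E'
from h import *
print(status.sense())
save('top','top0');save('side','side0')
for n in('top','side','wrist'):print(camera_params(n))
E
```

```text
pics
{'time_s': 0.0, 'q': array([-1.45798038e+00,  3.42729558e-01,  1.52501956e+00,  2.44526561e-05,
        1.27538804e+00, -1.45983111e-01]), 'joint_vel': array([ 0.00057197, -0.00062365,  0.00051121, -0.00016817,  0.00115696,
        0.00162706]), 'joint_efforts': array([-1.96921355e-03, -4.31250679e+01, -2.44222748e+01,  7.15678465e-02,
        5.58438292e-02, -1.33903059e-04]), 'eef_pos': array([ 0.13435207, -0.50712941,  0.2448405 ]), 'tool_rot': array([ 9.91639721e-01,  1.29035137e-01,  2.44984263e-05, -7.71948479e-04]), 'wrist_force': array([ 0.46361275, -0.55082034, -0.4988371 ]), 'torque': array([-0.0025026 , -0.03035406, -0.01357477]), 'gripper_force': 0.0, 'opening': 1.0011855778915109}
{'fovy': 43.016435769115375, 'cx': 265.1944852124567, 'cy': 189.63584343274786, 'k1': 0.030242511720431506, 'extrinsics': array([[-0.0222096 , -0.98393879,  0.17711912,  0.27065133],
       [-0.99966521,  0.01950411, -0.01700164, -0.07965699],
       [ 0.01327402, -0.17743743, -0.98404256,  1.38362066],
       [ 0.        ,  0.        ,  0.        ,  1.        ]])}
{'fovy': 42.769542353611556, 'cx': 256.6912389000927, 'cy': 191.44627643857802, 'k1': -0.1693988360567552, 'extrinsics': array([[ 0.70055826, -0.35846373,  0.61702665, -0.44842995],
       [-0.71350419, -0.36568008,  0.59765362, -0.99773059],
       [ 0.01139721, -0.85894227, -0.51194558,  0.88159481],
       [ 0.        ,  0.        ,  0.        ,  1.        ]])}
{'fovy': 61.07487281645162, 'cx': 254.47822743298747, 'cy': 194.7005720637032, 'k1': -0.0386565102441247, 'tool_from_camera': array([[ 8.88235085e-04, -9.60454594e-01, -2.78435241e-01,
         7.50339579e-02],
       [ 9.99999085e-01,  1.13710031e-03, -7.32302926e-04,
        -8.43569373e-04],
       [ 1.01995251e-03, -2.78434336e-01,  9.60454726e-01,
        -1.38825485e-01],
       [ 0.00000000e+00,  0.00000000e+00,  0.00000000e+00,
         1.00000000e+00]])}
```

View pics/top0.png

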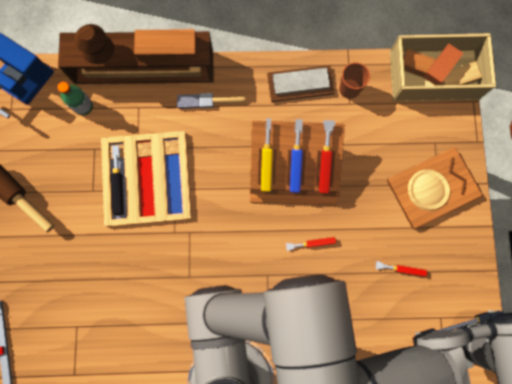

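View pics/side0.png

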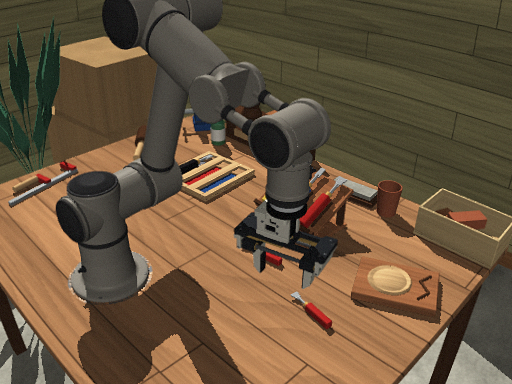

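Top view: the easel holds yellow (267,165), blue (297,168) and red (326,165). The tray's red lining is at (147,185), blue at (172,182) and black tool at (118,190). Candidates for the red gouge are the easel tool (326,165, the largest) and small look-alikes at (312,244) and (403,269); I choose the easel one. In the side view the arm partly hides the easel.

```bash
cat >> h.py <<'E'
def mask(p,col):
    h=cv2.cvtColor(p,cv2.COLOR_RGB2HSV); H,S,V=h[...,0],h[...,1],h[...,2]
    m={'red':((H<6)|(H>174))&(S>190)&(V>90),'blue':(H>105)&(H<128)&(S>150)&(V>60),'yellow':(H>22)&(H<34)&(S>180)&(V>100)}[col]
    return m.astype(np.uint8)
def blobs(p,col,amin=60):
    n,l,st,c=cv2.connectedComponentsWithStats(mask(p,col))
    return [(st[i,4],c[i],l==i) for i in range(1,n) if st[i,4]>=amin]
E
python3 - <<'E'
from h import *
np.set_printoptions(precision=4,suppress=True)
z=np.load('pics/top0.npz');p,d=z['p'],z['d']
for col in('red','blue','yellow'):
  for a,c,m in blobs(p,col):
    v,u=np.nonzero(m); P=pts('top',np.c_[u,v],d[v,u]); P=P[d[v,u]>0]
    mu=np.median(P,0); w,V=np.linalg.eigh(np.cov((P-P.mean(0)).T)); 
    print(col,a,c,'med',mu,'mean',P.mean(0),'ax',V[:,2]*np.sign(V[0,2]),'lo/hi',np.percentile(P,2,axis=0),np.percentile(P,98,axis=0),'len',np.ptp(P@V[:,2]))
uv=np.array([[20,200],[220,240],[118,137],[186,137],[104,224],[187,218],[160,180],[251,195],[341,195],[345,150]]);print(pts('top',uv,d[uv[:,1],uv[:,0]]))
z=np.load('pics/side0.npz');p=z['p']
for col in('red','blue'):
  for a,c,m in blobs(p,col,30):
    v,u=np.nonzero(m);P=pts('side',np.c_[u,v],z['d'][v,u]);print('side',col,a,c,np.median(P,0),np.percentile(P,2,axis=0),np.percentile(P,98,axis=0))
cr=cv2.resize(np.load('pics/top0.npz')['p'][105:290,235:435,::-1],None,fx=3,fy=3);cv2.imwrite('pics/c1.png',cr)
E
```

```text
red 480 [325.0479 171.6937] med [ 0.5482 -0.2643  0.0978] mean [ 0.5482 -0.2648  0.097 ] ax [ 0.8702 -0.0544  0.4897] lo/hi [ 0.4969 -0.2805  0.0583] [ 0.597  -0.2518  0.1261] len 0.12398475468814452
red 737 [145.73   186.0461] med [0.5352 0.238  0.0077] mean [0.5357 0.2378 0.0077] ax [ 0.9974  0.0725 -0.0029] lo/hi [0.455  0.2186 0.0015] [0.6183 0.258  0.0138] len 0.16971558988765661
red 168 [321.1131 241.8929] med [ 0.3647 -0.2557  0.0207] mean [ 0.3648 -0.2559  0.0208] ax [ 0.1228 -0.9924 -0.0066] lo/hi [ 0.3539 -0.2925  0.0153] [ 0.375  -0.2191  0.0268] len 0.0784577937219415
red 191 [411.644  270.6911] med [ 0.2802 -0.5025  0.0202] mean [ 0.2806 -0.5029  0.0193] ax [0.1808 0.9832 0.0259] lo/hi [ 0.2683 -0.5411  0.0017] [ 0.2939 -0.4649  0.0267] len 0.08939704636003432
blue 1015 [12.9034 61.2808] med [0.8756 0.5814 0.1191] mean [0.8687 0.5793 0.1145] ax [0.9967 0.0344 0.0736] lo/hi [0.7915 0.5266 0.0308] [0.9329 0.645  0.1247] len 0.16454598394671993
blue 164 [28.4146 88.1098] med [0.8305 0.5741 0.0293] mean [0.8256 0.574  0.0306] ax [ 0.9779 -0.1903 -0.0861] lo/hi [0.7903 0.5561
[... 957 characters left out ...]
7 0.239  0.0095] [0.4662 0.2253 0.0047] [0.6177 0.251  0.0128]
side red 48 [ 42.5    177.5833] [0.0946 0.6282 0.0221] [0.0829 0.5973 0.0145] [0.1047 0.6722 0.0258]
side red 292 [314.0308 208.    ] [ 0.5477 -0.2715  0.1005] [ 0.496  -0.2849  0.0734] [ 0.5949 -0.2561  0.1267]
side red 98 [272.9388 257.6837] [ 0.3636 -0.278   0.0199] [ 0.356  -0.2993  0.0071] [ 0.3783 -0.2535  0.0238]
side red 197 [319.0102 314.2538] [ 0.2798 -0.5104  0.0211] [ 0.2678 -0.5455  0.0115] [ 0.2942 -0.4683  0.0249]
side blue 85 [201.9412 127.0588] [0.8144 0.5691 0.0202] [0.7873 0.5479 0.0056] [0.8395 0.5868 0.0322]
side blue 110 [217.9636 182.7273] [0.5476 0.1607 0.0092] [0.4741 0.1476 0.0048] [0.6267 0.1731 0.0137]
```

View pics/c1.png

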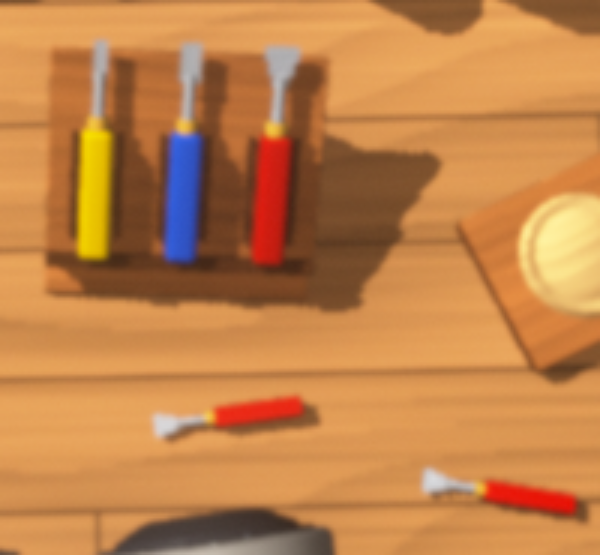

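The close crop confirms it: the easel's red tool has the fishtail blade and is the largest (about 120 mm handle against about 80 mm). The slope measures 28° and the easel yaw about -3.4°. Next I move to a wrist viewpoint facing the slope.

```bash
cat >> h.py <<'E'
from scipy.spatial.transform import Rotation as Ro
np.set_printoptions(precision=4,suppress=True)
def Rt(yaw,pitch=0):   # tool x along heading raised by pitch, z into the surface (radians)
    x=np.array([np.cos(yaw)*np.cos(pitch),np.sin(yaw)*np.cos(pitch),np.sin(pitch)]); y=np.array([np.sin(yaw),-np.cos(yaw),0])
    return np.c_[x,y,np.cross(x,y)]
def go(pos,R,Rfrom=None,pfrom=None):
    s=status.sense(); R0=Ro.from_quat(s['tool_rot']).as_matrix() if Rfrom is None else Rfrom
    p0=s['eef_pos'] if pfrom is None else pfrom
    print('t',s['time_s'],'dpos',R0.T@(np.asarray(pos)-p0)/.3,'turn',Ro.from_matrix(R0.T@R).as_rotvec()/(np.pi/2),'F',s['wrist_force'],'open',s['opening'],s['gripper_force'])
def Tw():
    s=status.sense(); T=np.eye(4);T[:3,:3]=Ro.from_quat(s['tool_rot']).as_matrix();T[:3,3]=s['eef_pos'];return T@np.array(camera_params('wrist')['tool_from_camera'])
E
python3 - <<'E'
from h import *
R=Rt(np.radians(-3.4),np.radians(28)); print(R)
t=np.array([.5524,-.185,.0995])-.125*R[:,2]+.015*R[:,0]; print(t)
go((t+status.sense()['eef_pos'])/2+[0,0,.02],R);go(t,R)
E
```

```text
[[ 0.8814 -0.0593  0.4686]
 [-0.0524 -0.9982 -0.0278]
 [ 0.4695  0.     -0.8829]]
[ 0.507  -0.1823  0.2169]
t 0.1 dpos [ 0.7391 -0.3645 -0.0193] turn [-0.0503  0.3085  0.1983] F [-0.4721  0.4854  0.4477] open 1.000496937536369 0.0
t 0.1 dpos [ 1.4781 -0.7287  0.0947] turn [-0.0503  0.3085  0.1983] F [-0.4721  0.4854  0.4477] open 1.000496937536369 0.0
```

Call:
{"fn": "play_rows", "kwargs": {
  "delta_pos": [
    [0.15,-0.07,-0.02],
    [0.3,-0.15,-0.02],
    [0.5,-0.25,-0.02],
    [0.65,-0.33,-0.02],
    [0.8,-0.4,-0.02]
  ],
  "turn": [
    [-0.01,0.06,0.04],
    [-0.02,0.12,0.08],
    [-0.03,0.19,0.12],
    [-0.04,0.25,0.16],
    [-0.05,0.3085,0.198]
  ],
  "fingers": 0.65,
  "force": 25
}}

```text
time_s: 0.72
eef_pos: [0.3366, -0.3286, 0.2515]
tool_rot: [0.969, -0.03, 0.243, 0.007]
wrist_force: [0.4, 0.9, 0.7]
opening: 0.651
gripper_force: 0.0
```

Run:
```python
from h import *
go([.507,-.1823,.2169],Rt(np.radians(-3.4),np.radians(28)))
```

```text
t 0.725 dpos [ 0.419  -0.5215  0.3552] turn [ 0.0004 -0.0019 -0.001 ] F [0.3975 0.9198 0.6591] open 0.6508977719612533 0.0
```

Call:
{"fn": "play_rows", "kwargs": {
  "delta_pos": [
    [0.1,-0.12,0.08],
    [0.22,-0.27,0.18],
    [0.33,-0.41,0.28],
    [0.42,-0.52,0.355],
    [0.42,-0.52,0.355]
  ],
  "turn": [
    [0,0,0],
    [0,0,0],
    [0,0,0],
    [0,0,0],
    [0,0,0]
  ]
}}

```text
time_s: 1.35
eef_pos: [0.5071, -0.1806, 0.2155]
tool_rot: [0.97, -0.026, 0.241, 0.006]
wrist_force: [0.1, -1.6, -0.5]
opening: 0.649
gripper_force: 0.0
```

```bash
cat > meas.py <<'E'
from h import *
import sys
name=sys.argv[1]
T=Tw(); p,d=save('wrist',name); np.save(f'pics/{name}T.npy',T); s=status.sense(); print(s['eef_pos'],s['joint_vel'].round(3))
for col in('red','blue','yellow'):
  for a,c,m in blobs(p,col,250):
    v,u=np.nonzero(m);P=pts('wrist',np.c_[u,v],d[v,u],T)
    b=cv2.boxPoints(cv2.minAreaRect(np.c_[u,v].astype(np.float32)))
    # top-plane points by RANSAC-like: plane fit with trimming to the highest
    w,V=np.linalg.eigh(np.cov((P-P.mean(0)).T));n=V[:,0]*np.sign(V[2,0]);
    print(col,a,c,'mean',P.mean(0),'ax',V[:,2]*np.sign(V[0,2]),'n',n,'sd',w**.5,'len',np.ptp(P@V[:,2]),np.ptp(P@V[:,1]))
E
python3 meas.py w1
```

```text
[ 0.5063 -0.1821  0.2158] [-0.059 -0.017  0.004  0.001  0.004 -0.015]
red 3600 [350.365  189.7239] mean [ 0.5627 -0.2631  0.107 ] ax [0.7053 0.0705 0.7054] n [-0.1442 -0.96    0.2401] sd [0.0088 0.0188 0.0258] len 0.20893383196826654 0.2813896197338984
blue 4057 [258.8684 204.3076] mean [ 0.5547 -0.1858  0.1026] ax [ 0.8351 -0.0414  0.5486] n [-0.0566 -0.9983  0.0107] sd [0.0078 0.0157 0.0332] len 0.1716787429326071 0.2718261504774245
yellow 2933 [164.329  187.8759] mean [ 0.5719 -0.1077  0.1098] ax [ 0.7361 -0.1391  0.6624] n [-0.0853  0.9518  0.2947] sd [0.0072 0.0171 0.0244] len 0.18920484956804812 0.27975474655837407
```

View pics/w1.png

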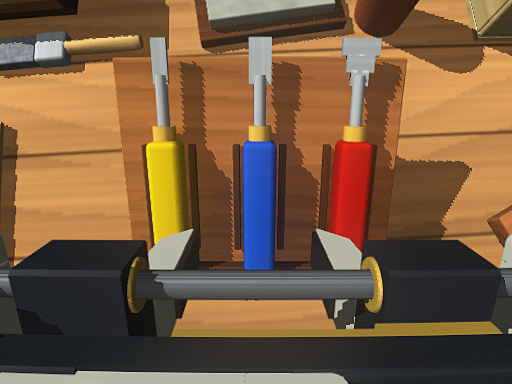

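The wrist view shows yellow (165,190), blue (259,205) and red (352,190). The ferrule/handle edges are at v≈141, and the gripper hides the lower ends. I'll triangulate those edges with the top view and also check by eroded depth.

Run:
```python
from h import *
z=np.load('pics/w1.npz');T=np.load('pics/w1T.npy');zt=np.load('pics/top0.npz')
Tt=np.array(camera_params('top')['extrinsics'])
def big(p,col,near): return min(blobs(p,col,250),key=lambda b:abs(b[1]-near).sum())[2]
for col,nw,nt in(('red',(352,190),(326,170)),('blue',(259,205),(296,170)),('yellow',(165,190),(266,170))):
    mw=big(z['p'],col,np.array(nw));mt=big(zt['p'],col,np.array(nt))
    e=cv2.erode(mw.astype(np.uint8),np.ones((9,9)));e[225:]=0
    v,u=np.nonzero(e);P=pts('wrist',np.c_[u,v],z['d'][v,u],T)
    n=Rt(np.radians(-3.4),np.radians(28));h=-(P@n[:,2]);k=abs(h-np.median(h))<.004;P=P[k]
    A=np.c_[P[:,:2],np.ones(len(P))];co=np.linalg.lstsq(A,P[:,2],rcond=None)[0]
    x=P[:,:2].mean(0)
    # uphill handle end: wrist & top pixel
    def end(m,s):
        v,u=np.nonzero(m);r=np.array([np.median(u[v==k]) for k in range(v.min()+2,v.min()+8)]).mean()
        return [r,v.min()-.5]
    ew,et=end(mw,0),end(mt,0)
    sw=slopes('wrist',ew)[0];st=slopes('top',et)[0]
    a=T[:3,:3]@np.r_[sw,1];b=Tt[:3,:3]@np.r_[st,1]
    q=np.linalg.lstsq(np.c_[a,-b],Tt[:3,3]-T[:3,3],rcond=None)[0]
    X=T[:3,3]+a*q[0];Y=Tt[:3,3]+b*q[1]
    print(col,'plane slope',np.degrees(np.arctan(co[0])),'ctr',x,P[:,2].mean(),'off n',np.median(h),'end px',ew,et,'tri',(X+Y)/2,'gap',X-Y, 'end h',-(X+Y)/2@n[:,2])
    rows=[(np.nonzero(mw[r])[0].mean(),r) for r in range(150,222,6)]
    D=np.median(P@n[:,2]);s=slopes('wrist',rows);r=np.c_[s,np.ones(len(s))]@T[:3,:3].T;W=T[:3,3]+r*((D-T[:3,3]@n[:,2])/(r@n[:,2]))[:,None]
    print('  axis pts first/last',W[0],W[-1],'yaw',np.degrees(np.arctan(np.polyfit(W[:,0],W[:,1],1)[0])),'width',[np.ptp(np.nonzero(mw[r])[0]) for r in (160,200)])
```

```text
red plane slope 27.522170578833425 ctr [ 0.5665 -0.2635] 0.11015858083451494 off n -0.17545106910893316 end px [np.float64(352.8333333333333), np.float64(139.5)] [np.float64(326.4166666666667), np.float64(150.5)] tri [ 0.6031 -0.2677  0.117 ] gap [0.0019 0.0011 0.0003] end h -0.18678639756798734
  axis pts first/last [ 0.5924 -0.2642  0.1241] [ 0.5425 -0.2612  0.0975] yaw -3.4921220189007 width [np.int64(37), np.int64(36)]
blue plane slope 27.82753485712271 ctr [ 0.5701 -0.1864] 0.11043003149197496 off n -0.17488159976795342 end px [np.float64(258.9166666666667), np.float64(140.5)] [np.float64(296.3333333333333), np.float64(150.5)] tri [ 0.5988 -0.1868  0.1371] gap [ 0.0009 -0.0021  0.0004] end h -0.16475516971182505
  axis pts first/last [ 0.5962 -0.1879  0.1243] [ 0.5464 -0.1855  0.0978] yaw -3.0750397532538334 width [np.int64(32), np.int64(31)]
yellow plane slope 27.83225419874915 ctr [ 0.5746 -0.1079] 0.1106840154637435 off n -0.1745310380355882 end px [np.float64(161.83333333333334), np.float64(140.5)] [np.float64(266.5833333333333), np.float64(146.5)] tri [ 0.615  -0.1071  0.1138] gap [-0.0039  0.0017 -0.0011] end h -0.19069314934313106
  axis pts first/last [ 0.6004 -0.1093  0.1245] [ 0.5505 -0.1064  0.0979] yaw -3.2120196381103763 width [np.int64(31), np.int64(29)]
```

Top planes agree between wrist and top-camera depth to about 1 mm. Before grasping I take one wrist look at the tray.

Run:
```python
from h import *
go([.513,.236,.25],Rt(np.radians(4.2)))
```

```text
t 1.4 dpos [ 0.006  -1.3928 -0.1265] turn [ 0.0201 -0.3099 -0.0799] F [-1.6367  0.3858 -0.1908] open 0.6522525313354246 0.0
```

Call:
{"fn": "play_rows", "kwargs": {
  "delta_pos": [
    [0,-0.12,-0.1],
    [0,-0.3,-0.126],
    [0,-0.5,-0.126],
    [0.005,-0.7,-0.126],
    [0.005,-0.9,-0.126]
  ],
  "turn": [
    [0,-0.05,-0.02],
    [0,-0.12,-0.03],
    [0.01,-0.2,-0.05],
    [0.015,-0.26,-0.065],
    [0.02,-0.31,-0.08]
  ]
}}

```text
time_s: 2.02
eef_pos: [0.5055, 0.0869, 0.2509]
tool_rot: [0.999, 0.034, -0.0, 0.001]
wrist_force: [0.5, -0.2, 0.0]
opening: 0.651
gripper_force: 0.0
```

Run:
```python
from h import *
go([.513,.236,.25],Rt(np.radians(4.2)))
```

```text
t 2.025 dpos [ 0.0587 -0.4941  0.0022] turn [ 0.0009  0.0004 -0.0035] F [ 0.4867 -0.2353  0.0193] open 0.6505415633839173 0.0
```

Call:
{"fn": "play_rows", "kwargs": {
  "delta_pos": [
    [0.02,-0.18,0],
    [0.04,-0.34,0],
    [0.058,-0.45,0],
    [0.058,-0.494,0],
    [0.058,-0.494,0]
  ],
  "turn": [
    [0,0,0],
    [0,0,0],
    [0,0,0],
    [0,0,0],
    [0,0,0]
  ]
}}

```text
time_s: 2.65
eef_pos: [0.5124, 0.2348, 0.2501]
tool_rot: [0.999, 0.035, 0.0, 0.001]
wrist_force: [0.6, 0.8, -0.3]
opening: 0.653
gripper_force: 0.0
```

```bash
python3 meas.py w2
```

```text
[0.5125 0.2343 0.2502] [-0.01  -0.006  0.004 -0.001 -0.001  0.002]
red 4822 [255.8552 142.1271] mean [0.5391 0.2359 0.0091] ax [0.9969 0.0647 0.0444] n [ 0.0644 -0.9979  0.0071] sd [0.0116 0.0245 0.0488] len 0.1747772674434832 0.38445235419558144
blue 1042 [330.0749 154.8215] mean [0.5316 0.148  0.0096] ax [0.8757 0.1503 0.4589] n [ 0.0386 -0.9691  0.2437] sd [0.0064 0.0285 0.0337] len 0.30670311511898735 0.36030656557048
```

View pics/w2.png

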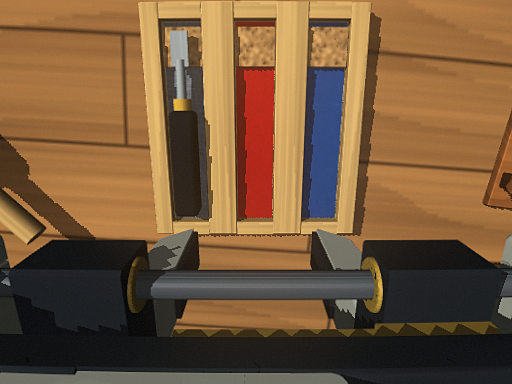

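The wrist view of the tray shows the red lining in the middle (u 236–275, v 67–219), the blue lining on the right (u 303–345, v 67–219), cork at v<67 and the black tool on the left. The tray's top corners are near (139,2), (371,2), (157,233) and (351,233).

Run:
```python
from h import *
z=np.load('pics/w2.npz');p,d=z['p'],z['d'];T=np.load('pics/w2T.npy')
def md(u,v,r=4):
    V,U=np.mgrid[v-r:v+r+1,u-r:u+r+1];P=pts('wrist',np.c_[U.ravel(),V.ravel()],d[V,U].ravel(),T);return np.median(P,0)
for n,u,v in(('redlin',256,100),('redlin',257,190),('blue',326,100),('blue',322,190),('land',290,60),('land',288,150),('land',222,150),('cork',256,50),('cork',330,50),('table',60,100)):print(n,md(u,v))
zt=np.load('pics/top0.npz')
for n,u,v in(('T red',146,186),('T blue',174,182),('T land',160,180)):
    V,U=np.mgrid[v-2:v+3,u-1:u+2];print(n,np.median(pts('top',np.c_[U.ravel(),V.ravel()],zt['d'][V,U].ravel()),0))
for nm,c in(('corners',[(139,2),(371,2),(157,233),(351,233)]),):
    C=onplane('wrist',c,.020,T);print(C[:,:2],'ctr',C[:,:2].mean(0),'L',np.linalg.norm(C[0]-C[2]),np.linalg.norm(C[1]-C[3]),'W',np.linalg.norm(C[0]-C[1]),np.linalg.norm(C[2]-C[3]))
h=cv2.cvtColor(p,cv2.COLOR_RGB2HSV)
for nm,c in(('red',(((h[...,0]<8)|(h[...,0]>172))&(h[...,1]>150))),('blue',(h[...,0]>100)&(h[...,0]<130)&(h[...,1]>90))):
    c=c.copy();c[:40]=0;c[226:]=0;n_,l,st,ce=cv2.connectedComponentsWithStats(c.astype(np.uint8));i=1+np.argmax(st[1:,4]);m=l==i
    L=[];Rr=[]
    for r in range(80,212,4):
        u=np.nonzero(m[r])[0];L.append((u.min()-.5,r));Rr.append((u.max()+.5,r))
    A=onplane('wrist',L,.020,T)[:,:2];B=onplane('wrist',Rr,.020,T)[:,:2]
    A8=onplane('wrist',L,.008,T)[:,:2];B8=onplane('wrist',Rr,.008,T)[:,:2]
    print(nm,st[i],[np.degrees(np.arctan(np.polyfit(q[:,0],q[:,1],1)[0])) for q in(A,B)])
    for t,q in(('L20',A),('R20',B),('L8',A8),('R8',B8)):
        f=np.polyfit(q[:,0],q[:,1],1);print(t,'y at x=.55',np.polyval(f,.55))
    v=np.nonzero(m)[0];u0=ce[i][0]
    print('bottom edge@.008',onplane('wrist',[(u0,v.max()+.5)],.008,T),'@.02',onplane('wrist',[(u0,v.max()+.5)],.02,T),'cork edge@.014',onplane('wrist',[(u0,v.min()-.5)],.014,T))
# easel ends
T=np.load('pics/w1T.npy');N=Rt(np.radians(-3.3),np.radians(28));
for n,e,D in(('red',(353,139.5),.1752),('blue',(259,140.5),.1749)):
    r=T[:3,:3]@np.r_[slopes('wrist',e)[0],1];print(n,'end',T[:3,3]+r*((D-T[:3,3]@N[:,2])/(r@N[:,2])))
```

```text
redlin [0.5879 0.2392 0.0079]
redlin [0.483  0.2305 0.0074]
blue [0.5936 0.1604 0.0077]
blue [0.4886 0.1518 0.0076]
land [0.6314 0.2063 0.0196]
land [0.5356 0.1989 0.0194]
land [0.5306 0.2739 0.0197]
cork [0.6395 0.2429 0.0135]
cork [0.6456 0.1636 0.0137]
table [ 0.5736  0.4671 -0.    ]
T red [0.5349 0.2377 0.0097]
T blue [0.5459 0.1576 0.0072]
T land [0.5501 0.1952 0.0198]
[[0.6771 0.3657]
 [0.6937 0.1287]
 [0.4232 0.3493]
 [0.4399 0.1119]] ctr [0.5585 0.2389] L 0.2543632357115991 0.2544118665023784 W 0.23761558394411395 0.23800135018575724
red [ 236   67   38  151 5422] [np.float64(4.076535601418865), np.float64(3.9750080901215963)]
L20 y at x=.55 0.258373660022857
R20 y at x=.55 0.21764540165852603
L8 y at x=.55 0.2590256365919438
R8 y at x=.55 0.21697050565205014
bottom edge@.008 [[0.4475 0.2308 0.008 ]] @.02 [[0.4519 0.2311 0.02  ]] cork edge@.014 [[0.6228 0.2431 0.014 ]]
blue [ 308   69   36  148 3971] [np.float64(4.15938027484035), np.float64(4.158665278048974)]
L20 y at x=.55 0.17345033542971167
R20 y at x=.55 0.14263608464822386
L8 y at x=.55 0.17134182715495874
R8 y at x=.55 0.13952529185805346
bottom edge@.008 [[0.4549 0.1433 0.008 ]] @.02 [[0.459  0.1463 0.02  ]] cork edge@.014 [[0.6263 0.1666 0.014 ]]
red end [ 0.5999 -0.2635  0.1281]
blue end [ 0.603  -0.1882  0.1277]
```

Measurements check out: lining at z 7.7 mm, rim 19.6, cork 13.6, tray yaw 4.05°, spans within 1%. Now the red pre-grasp, 64 mm off the handle top along the slope normal.

```bash
cat > tg.py <<'E'
from h import *
import sys
E=Rt(np.radians(-3.3),np.radians(28)); F=Rt(np.radians(4.05))
G={'red':np.array([.5593,-.2647,.1068]),'blue':np.array([.5633,-.1859,.1066])}
B={'red':np.array([.5336,.2371,.0377]),'blue':np.array([.5391,.1593,.0377])}
k,c,h=sys.argv[1],sys.argv[2],float(sys.argv[3])   # e|t|l colour height above handle top
if k=='e': go(G[c]-h*E[:,2],E)
if k=='l': go(G[c]-h*E[:,2],F)   # above easel, level
if k=='t': go(B[c]+[0,0,h],F)
print(status.sense()['eef_pos'])
E
python3 tg.py e red .064
```

```text
t 2.7 dpos [-0.0576  1.657   0.2921] turn [-0.0187  0.3102  0.0789] F [-0.4123  0.0121  0.3209] open 0.6481852542032864 0.0
[0.5125 0.2343 0.2502]
```

Call:
{"fn": "play_rows", "kwargs": {
  "delta_pos": [
    [0,0.15,0],
    [0,0.35,0],
    [-0.02,0.55,0.02],
    [-0.03,0.75,0.04],
    [-0.04,0.95,0.06]
  ],
  "turn": [
    [0,0.04,0.01],
    [0,0.1,0.025],
    [-0.01,0.18,0.045],
    [-0.015,0.25,0.06],
    [-0.0187,0.31,0.079]
  ]
}}

```text
time_s: 3.32
eef_pos: [0.519, -0.0528, 0.2331]
tool_rot: [0.969, -0.029, 0.244, 0.008]
wrist_force: [2.2, -0.0, -0.3]
opening: 0.653
gripper_force: 0.0
```

```bash
python3 tg.py e red .064
```

```text
t 3.325 dpos [-0.0434  0.6968  0.242 ] turn [ 0.0017 -0.0028 -0.0009] F [ 2.2029 -0.0259 -0.2779] open 0.6532233342928753 0.0
[ 0.519  -0.0528  0.2331]
```

Call:
{"fn": "play_rows", "kwargs": {
  "delta_pos": [
    [-0.01,0.18,0.04],
    [-0.03,0.37,0.1],
    [-0.043,0.55,0.17],
    [-0.043,0.67,0.235],
    [-0.043,0.697,0.242]
  ],
  "turn": [
    [0,0,0],
    [0,0,0],
    [0,0,0],
    [0,0,0],
    [0,0,0]
  ]
}}

```text
time_s: 3.95
eef_pos: [0.5294, -0.2628, 0.161]
tool_rot: [0.97, -0.03, 0.241, 0.007]
wrist_force: [-0.4, 0.8, 0.5]
opening: 0.651
gripper_force: 0.0
```

```bash
python3 tg.py e red .004
python3 - <<'E'
from h import *
T=Tw();p,d=save('wrist','w3')
for a,c,m in blobs(p,'red',250):
    v,u=np.nonzero(m);N=Rt(np.radians(-3.3),np.radians(28))
    r=np.array([(np.nonzero(m[k])[0].mean(),k) for k in range(v.min()+8,v.min()+40,4)])
    r=np.r_[r,[[r[0,0],v.min()-.5]]]
    s=slopes('wrist',r);q=np.c_[s,np.ones(len(s))]@T[:3,:3].T;W=T[:3,3]+q*((.1752-T[:3,3]@N[:,2])/(q@N[:,2]))[:,None]
    e=cv2.erode(m.astype(np.uint8),np.ones((9,9)));v2,u2=np.nonzero(e);P=pts('wrist',np.c_[u2,v2],d[v2,u2],T)
    print(c,a,v.min(),v.max(),W[0],W[-2],'end',W[-1],'planeh',np.median(P@N[:,2]),'w',[m[k].sum() for k in(v.min()+10,v.min()+40)])
E
```

```text
t 3.95 dpos [0.0037 0.0005 0.1932] turn [ 0.0006  0.001  -0.0026] F [-0.3521  0.7722  0.5475] open 0.6505349421044875 0.0
[ 0.5294 -0.2628  0.161 ]
[257.941  208.7042] 4845 148 269 [ 0.5948 -0.268   0.1255] [ 0.5789 -0.267   0.1171] end [ 0.5995 -0.2682  0.128 ] planeh 0.17485596884887247 w [np.int64(43), np.int64(41)]
[258.4    305.6091] 440 300 312 [ 0.4977 -0.2626  0.0738] [nan nan nan] end [ 0.5039 -0.263   0.0771] planeh 0.17464955722626707 w [np.int64(32), np.int64(0)]<stdin>:5: RuntimeWarning: Mean of empty slice.
  ret = ret.dtype.type(ret / rcount)
```

Call:
{"fn": "play_rows", "kwargs": {
  "delta_pos": [
    [0.004,0.003,0.05],
    [0.004,0.003,0.1],
    [0.004,0.003,0.15],
    [0.004,0.003,0.19],
    [0.004,0.003,0.193]
  ],
  "turn": [
    [0,0,0],
    [0,0,0],
    [0,0,0],
    [0,0,0],
    [0,0,0]
  ]
}}

```text
time_s: 4.62
eef_pos: [0.5592, -0.2612, 0.1104]
tool_rot: [0.97, -0.027, 0.241, 0.006]
wrist_force: [0.7, 0.1, -0.1]
opening: 0.648
gripper_force: 0.0
```

Call:
{"fn": "play_rows", "kwargs": {
  "delta_pos": [
    [0,0,0],
    [0,0,0],
    [0,0,0],
    [0,0,0],
    [0,0,0]
  ],
  "turn": [
    [0,0,0],
    [0,0,0],
    [0,0,0],
    [0,0,0],
    [0,0,0]
  ],
  "fingers": 0.1,
  "force": 30
}}

```text
time_s: 5.25
eef_pos: [0.5593, -0.2636, 0.1125]
tool_rot: [0.97, -0.028, 0.243, 0.008]
wrist_force: [-1.6, -4.5, 0.6]
opening: 0.303
gripper_force: 30.0
```

```bash
python3 tg.py e red .004
```

```text
t 5.25 dpos [-0.0089  0.0035  0.0034] turn [ 0.0016 -0.0012  0.0001] F [-1.6466 -4.4637  0.6046] open 0.30255132733461204 29.98424470424652
[ 0.5593 -0.2636  0.1125]
```

Gripped at 27.9 mm, which matches the handle width. Lifting along the normal.

Call:
{"fn": "play_rows", "kwargs": {
  "delta_pos": [
    [0,0,-0.04],
    [0,0,-0.1],
    [0,0,-0.18],
    [0,0,-0.26],
    [0,0,-0.34]
  ],
  "turn": [
    [0,0,0],
    [0,0,0],
    [0,0,0],
    [0,0,0],
    [0,0,0]
  ]
}}

```text
time_s: 5.88
eef_pos: [0.5101, -0.2586, 0.2026]
tool_rot: [0.97, -0.027, 0.241, 0.006]
wrist_force: [0.7, -0.4, -1.5]
opening: 0.304
gripper_force: 30.0
```

```bash
python3 tg.py t red .1
```

```text
t 5.875 dpos [-0.1155 -1.6539  0.1858] turn [ 0.019  -0.3101 -0.0795] F [ 0.6507 -0.3938 -1.4892] open 0.3039270667230905 29.978808760643005
[ 0.5101 -0.2586  0.2026]
```

Run:
```python
from h import *
F=Rt(np.radians(4.05))
go([.51,-.2586,.25],F);go([.51,-.0,.25],F)
```

```text
t 5.875 dpos [ 0.0737 -0.0002 -0.1397] turn [ 0.019  -0.3101 -0.0795] F [ 0.6507 -0.3938 -1.4892] open 0.3039270667230905 29.978808760643005
t 5.875 dpos [ 0.0303 -0.8608 -0.1616] turn [ 0.019  -0.3101 -0.0795] F [ 0.6507 -0.3938 -1.4892] open 0.3039270667230905 29.978808760643005
```

Call:
{"fn": "play_rows", "kwargs": {
  "delta_pos": [
    [0.06,-0.05,-0.1],
    [0.06,-0.2,-0.14],
    [0.05,-0.4,-0.15],
    [0.04,-0.62,-0.156],
    [0.03,-0.8,-0.16]
  ],
  "turn": [
    [0,-0.04,-0.01],
    [0.005,-0.1,-0.025],
    [0.01,-0.17,-0.045],
    [0.015,-0.24,-0.065],
    [0.019,-0.31,-0.0795]
  ]
}}

```text
time_s: 6.5
eef_pos: [0.5092, -0.0171, 0.2496]
tool_rot: [0.999, 0.035, -0.001, 0.001]
wrist_force: [0.9, 1.1, -1.5]
opening: 0.307
gripper_force: 30.0
```

```bash
python3 tg.py t red .1
```

```text
t 6.5 dpos [ 0.1413 -0.8405  0.3709] turn [ 0.0014  0.0012 -0.0002] F [ 0.8523  1.0594 -1.4618] open 0.3065922101956322 29.97704029083252
[ 0.5092 -0.0171  0.2496]
```

Call:
{"fn": "play_rows", "kwargs": {
  "delta_pos": [
    [0.03,-0.17,0.03],
    [0.06,-0.37,0.1],
    [0.1,-0.57,0.18],
    [0.141,-0.77,0.26],
    [0.141,-0.84,0.33]
  ],
  "turn": [
    [0,0,0],
    [0,0,0],
    [0,0,0],
    [0,0,0],
    [0,0,0]
  ]
}}

```text
time_s: 7.12
eef_pos: [0.5343, 0.2379, 0.1491]
tool_rot: [0.999, 0.036, 0.001, 0.0]
wrist_force: [-0.2, -1.2, -1.2]
opening: 0.303
gripper_force: 30.0
```

```bash
python3 tg.py t red .03;  python3 - <<'E'
from h import *
p,d=save('side','s1');T=Tw();p,d=save('wrist','w4');pt,dt=save('top','t1')
print(T[:3,3])
# held tool: pitch/height of handle from wrist depth & side depth
for n,TT,q,dd in(('wrist',T,p,d),('side',None,np.load('pics/s1.npz')['p'],np.load('pics/s1.npz')['d']),('top',None,pt,dt)):
  for a,c,m in blobs(q,'red',80):
    e=cv2.erode(m.astype(np.uint8),np.ones((3,3)));v,u=np.nonzero(e)
    if len(v)<20: continue
    P=pts(n,np.c_[u,v],dd[v,u],TT);print(n,a,c,np.median(P,0),np.percentile(P,3,axis=0),np.percentile(P,97,axis=0))
a=cv2.resize(np.load('pics/s1.npz')['p'][120:260,140:300],None,fx=3,fy=3);b=p[:,:,:]
b=cv2.resize(b,(400,300));o=np.zeros((420,880,3),np.uint8);o[:,:480]=a;o[:300,480:]=b
cv2.imwrite('pics/c2.png',cv2.resize(o,(790,377))[:,:,::-1])
E
```

```text
t 7.125 dpos [-0.0028  0.0022  0.2712] turn [ 0.0006 -0.0008  0.0009] F [-0.2454 -1.2397 -1.1879] open 0.3032865931677558 29.97813105583191
[0.5343 0.2379 0.1491]
[0.6074 0.246  0.2841]
wrist 1516 [275.5092 122.9677] [0.5916 0.2271 0.0076] [0.5529 0.2195 0.0063] [0.6174 0.236  0.009 ]
wrist 5043 [253.5475 221.4249] [0.552  0.2425 0.1403] [0.5291 0.2305 0.137 ] [0.5719 0.2543 0.1416]
wrist 1221 [254.7674 313.8837] [0.501  0.238  0.1406] [0.4931 0.2285 0.1395] [0.5087 0.2475 0.1416]
side 110 [270.7    256.6273] [ 0.3662 -0.2761  0.0215] [ 0.3594 -0.2922  0.0185] [ 0.3712 -0.2629  0.0239]
side 194 [319.1443 314.3299] [ 0.28   -0.5079  0.0215] [ 0.2707 -0.5422  0.0183] [ 0.2903 -0.4721  0.025 ]
top 83 [148.3012 167.8072] [0.589  0.232  0.0072] [0.5713 0.2265 0.0027] [0.6035 0.2382 0.0126]
top 414 [145.971  198.9444] [0.4949 0.232  0.0079] [0.4577 0.22   0.0025] [0.5356 0.2471 0.139 ]
top 150 [321.7  241.78] [ 0.3645 -0.261   0.0207] [ 0.3592 -0.2896  0.0158] [ 0.3722 -0.2219  0.026 ]
top 189 [411.6561 270.7619] [ 0.28   -0.5036  0.0202] [ 0.2711 -0.5369  0.0154] [ 0.2902 -0.4689  0.0251]
```

View pics/c2.png

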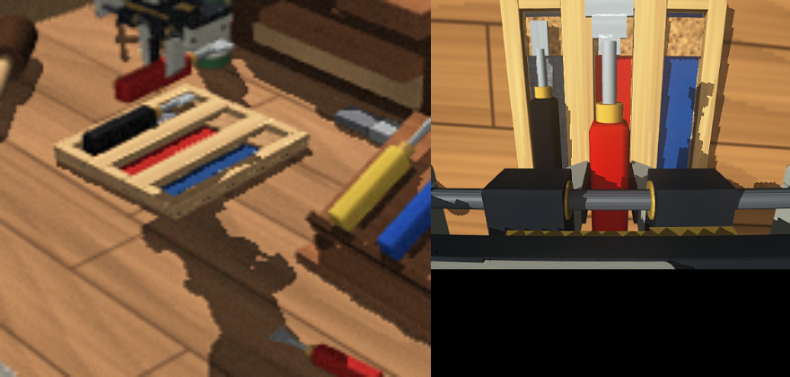

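The left panel (side camera) shows the red tool held above the tray. The right panel (wrist) shows it level, handle at (608,175), centred over the middle red compartment. Handle top is about 8 mm below the TCP, so touchdown should come at TCP z≈0.046.

Call:
{"fn": "play_rows", "kwargs": {
  "delta_pos": [
    [-0.003,0.002,0.08],
    [-0.003,0.002,0.17],
    [-0.003,0.002,0.25],
    [-0.003,0.002,0.31],
    [-0.003,0.002,0.32]
  ],
  "turn": [
    [0,0,0],
    [0,0,0],
    [0,0,0],
    [0,0,0],
    [0,0,0]
  ]
}}

```text
time_s: 7.9
eef_pos: [0.5341, 0.2332, 0.0535]
tool_rot: [0.999, 0.034, 0.0, 0.001]
wrist_force: [0.3, 0.6, -1.3]
opening: 0.303
gripper_force: 30.0
```

```bash
python3 tg.py t red .008
```

```text
t 7.9 dpos [-0.0007 -0.0132  0.0259] turn [ 0.0009 -0.     -0.0013] F [ 0.3442  0.6498 -1.3145] open 0.30336751913581556 29.97860759496689
[0.5341 0.2332 0.0535]
```

Call:
{"fn": "play_rows", "kwargs": {
  "delta_pos": [
    [0,0,0.003],
    [0,0,0.006],
    [0,0,0.01],
    [0,0,0.013],
    [0,0,0.013]
  ],
  "turn": [
    [0,0,0],
    [0,0,0],
    [0,0,0],
    [0,0,0],
    [0,0,0]
  ]
}}

```text
time_s: 8.52
eef_pos: [0.5342, 0.2347, 0.0494]
tool_rot: [0.999, 0.035, 0.001, 0.0]
wrist_force: [0.5, 0.2, -1.6]
opening: 0.3
gripper_force: 30.0
```

```bash
python3 - <<'E'
from h import *
for i in range(2):
    s=status.sense();print(s['eef_pos'],s['q'],s['wrist_force'],s['torque']);save('wrist','w5')
E
python3 tg.py t red .008
```

```text
[0.5342 0.2347 0.0494] [ 0.2832  0.6617  1.5844 -0.0013  0.8946  1.7844] [ 0.4527  0.1831 -1.6134] [ 0.0011  0.0394 -0.017 ]
[0.5342 0.2347 0.0494] [ 0.2832  0.6617  1.5844 -0.0013  0.8946  1.7844] [ 0.1532 -0.9862 -1.1173] [ 0.0634  0.0403 -0.0447]
t 8.625 dpos [-0.0016 -0.0081  0.0123] turn [ 0.0005 -0.0007 -0.0002] F [-0.1052 -0.3984 -0.8324] open 0.30299943301891236 29.97858613729477
[0.5342 0.2347 0.0494]
```

Call:
{"fn": "play_rows", "kwargs": {
  "delta_pos": [
    [0,-0.003,0.003],
    [0,-0.006,0.006],
    [0,-0.006,0.009],
    [0,-0.006,0.012],
    [0,-0.006,0.012]
  ],
  "turn": [
    [0,0,0],
    [0,0,0],
    [0,0,0],
    [0,0,0],
    [0,0,0]
  ]
}}

```text
time_s: 9.25
eef_pos: [0.5341, 0.2364, 0.0457]
tool_rot: [0.999, 0.035, 0.0, 0.0]
wrist_force: [-0.3, -0.8, -2.0]
opening: 0.304
gripper_force: 30.0
```

No contact yet (force is still about the tool's weight). Creeping down.

Call:
{"fn": "play_rows", "kwargs": {
  "delta_pos": [
    [0,0,0.002],
    [0,0,0.004],
    [0,0,0.006],
    [0,0,0.008],
    [0,0,0.008]
  ],
  "turn": [
    [0,0,0],
    [0,0,0],
    [0,0,0],
    [0,0,0],
    [0,0,0]
  ]
}}

```text
time_s: 9.88
eef_pos: [0.5341, 0.2365, 0.0433]
tool_rot: [0.999, 0.035, 0.001, 0.0]
wrist_force: [-0.1, 0.2, -2.0]
opening: 0.297
gripper_force: 30.0
```

Run:
```python
from h import *
for n in('w6','w7'):
  T=Tw();p,d=save('wrist',n);print(status.sense()['eef_pos'],status.sense()['wrist_force'])
  for a,c,m in blobs(p,'red',500):
    e=cv2.erode(m.astype(np.uint8),np.ones((9,9)));v,u=np.nonzero(e)
    P=pts('wrist',np.c_[u,v],d[v,u],T);print(a,c,np.median(P,0),np.percentile(P[:,0],[3,97]),np.polyfit(P[:,0],P[:,2],1)[0])
  for q in((222,100),(290,100)):print(q,pts('wrist',[q],d[q[1],q[0]],T))
```

```text
[0.5341 0.2365 0.0434] [ 0.474  -0.8509 -1.8045]
8259 [256.2903 195.9226] [0.5545 0.2391 0.0382] [0.5327 0.5732] 0.09640902300546945
1342 [254.8413 313.8621] [0.5032 0.2348 0.0383] [0.4967 0.5091] 1.034651172519201
(222, 100) [[0.6079 0.2594 0.0083]]
(290, 100) [[0.6104 0.2243 0.0068]]
[0.5342 0.2365 0.0434] [ 1.0597 -0.1604 -2.0249]
8312 [256.2735 195.3803] [0.5543 0.2392 0.0382] [0.5327 0.5733] -0.0027609345608429667
1340 [254.8082 313.8634] [0.503  0.2351 0.0383] [0.4968 0.5091] 1.1069900908614139
(222, 100) [[0.6079 0.2596 0.0065]]
(290, 100) [[0.6104 0.2244 0.0081]]
```

The handle top reads 38.2 mm against 37.7 at rest, so it is about half a millimetre off the lining.

Call:
{"fn": "play_rows", "kwargs": {
  "delta_pos": [
    [0,0,0.001],
    [0,0,0.002],
    [0,0,0.003],
    [0,0,0.004],
    [0,0,0.004]
  ],
  "turn": [
    [0,0,0],
    [0,0,0],
    [0,0,0],
    [0,0,0],
    [0,0,0]
  ]
}}

```text
time_s: 10.6
eef_pos: [0.5342, 0.2365, 0.0426]
tool_rot: [0.999, 0.035, 0.001, 0.0]
wrist_force: [-1.5, -1.3, 3.5]
opening: 0.298
gripper_force: 30.0
```

Contact (+5 N). Releasing.

Call:
{"fn": "play_rows", "kwargs": {
  "delta_pos": [
    [0,0,0],
    [0,0,0],
    [0,0,0],
    [0,0,0],
    [0,0,0]
  ],
  "turn": [
    [0,0,0],
    [0,0,0],
    [0,0,0],
    [0,0,0],
    [0,0,0]
  ],
  "fingers": 0.55
}}

```text
time_s: 11.22
eef_pos: [0.5341, 0.2365, 0.0421]
tool_rot: [0.999, 0.035, 0.001, 0.0]
wrist_force: [-1.0, -0.1, -0.2]
opening: 0.549
gripper_force: 0.0
```

Call:
{"fn": "play_rows", "kwargs": {
  "delta_pos": [
    [0,0,-0.05],
    [0,0,-0.15],
    [0,0,-0.3],
    [0,0,-0.47],
    [0,0,-0.65]
  ],
  "turn": [
    [0,0,0],
    [0,0,0],
    [0,0,0],
    [0,0,0],
    [0,0,0]
  ],
  "fingers": 0.65
}}

```text
time_s: 11.85
eef_pos: [0.5336, 0.2365, 0.2399]
tool_rot: [0.999, 0.035, 0.001, 0.0]
wrist_force: [1.2, 1.2, -0.1]
opening: 0.649
gripper_force: 0.0
```

```bash
python3 - <<'E'
from h import *
T=Tw();p,d=save('wrist','w8')
for a,c,m in blobs(p,'red',500):
    e=cv2.erode(m.astype(np.uint8),np.ones((9,9)));v,u=np.nonzero(e)
    if len(v)<50: continue
    P=pts('wrist',np.c_[u,v],d[v,u],T);print(a,c,np.median(P,0),np.percentile(P[:,0],[1,99]))
    v,u=np.nonzero(m);print(onplane('wrist',[((np.nonzero(m[v.min()+5])[0].mean()),v.min()-.5)],.0377,T))
E
python3 tg.py e blue .064; python3 tg.py e blue .15
```

```text
3596 [254.5017 178.2036] [0.5208 0.2373 0.0375] [0.4647 0.57  ]
[[0.6207 0.2512 0.0377]]
t 11.9 dpos [-0.1134  1.4019  0.2788] turn [-0.0219  0.3014  0.0794] F [1.7601 1.0423 5.9945] open 0.652862440761323 0.0
[0.5364 0.2375 0.2482]
t 11.9 dpos [-0.2432  1.3841  0.0238] turn [-0.0219  0.3014  0.0794] F [1.7601 1.0423 5.9945] open 0.652862440761323 0.0
[0.5364 0.2375 0.2482]
```

View pics/w8.png

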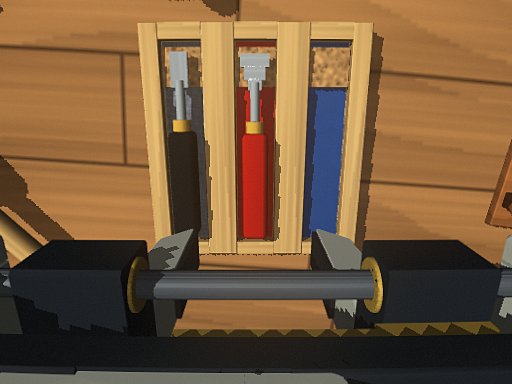

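The red tool lies flat and centred in the red compartment (handle u 243–268, v 133–238), top at 37.5 mm, with the blade over the cork. Now the blue one.

Call:
{"fn": "play_rows", "kwargs": {
  "delta_pos": [
    [0,0.15,0],
    [-0.02,0.35,0],
    [-0.05,0.55,0.02],
    [-0.07,0.75,0.04],
    [-0.09,0.95,0.06]
  ],
  "turn": [
    [0,0.04,0.01],
    [0,0.1,0.025],
    [-0.01,0.18,0.045],
    [-0.015,0.25,0.06],
    [-0.0187,0.31,0.079]
  ]
}}

```text
time_s: 12.52
eef_pos: [0.5266, -0.0513, 0.2207]
tool_rot: [0.969, -0.027, 0.245, 0.007]
wrist_force: [1.7, -0.2, -0.2]
opening: 0.651
gripper_force: 0.0
```

```bash
python3 tg.py e blue .064
```

```text
t 12.525 dpos [-0.0494  0.4407  0.192 ] turn [ 0.0003 -0.0036  0.0007] F [ 1.6755 -0.2342 -0.2173] open 0.6508038941123215 0.0
[ 0.5266 -0.0513  0.2207]
```

Call:
{"fn": "play_rows", "kwargs": {
  "delta_pos": [
    [-0.03,0.12,0.02],
    [-0.049,0.26,0.07],
    [-0.049,0.37,0.13],
    [-0.049,0.43,0.18],
    [-0.049,0.44,0.19]
  ],
  "turn": [
    [0,0,0],
    [0,-0.002,0],
    [0,-0.003,0],
    [0,-0.003,0],
    [0,-0.003,0]
  ]
}}

```text
time_s: 13.15
eef_pos: [0.5333, -0.1831, 0.1619]
tool_rot: [0.97, -0.028, 0.24, 0.006]
wrist_force: [-1.1, 0.1, -0.1]
opening: 0.645
gripper_force: 0.0
```

```bash
python3 - <<'E'
from h import *
T=Tw();p,d=save('wrist','w9')
N=Rt(np.radians(-3.3),np.radians(28))
for a,c,m in blobs(p,'blue',2000):
    v,u=np.nonzero(m)
    r=np.array([(np.nonzero(m[k])[0].mean(),k) for k in range(v.min()+8,v.min()+40,4)])
    r=np.r_[r,[[r[0,0],v.min()-.5]]]
    s=slopes('wrist',r);q=np.c_[s,np.ones(len(s))]@T[:3,:3].T;W=T[:3,3]+q*((.1749-T[:3,3]@N[:,2])/(q@N[:,2]))[:,None]
    e=cv2.erode(m.astype(np.uint8),np.ones((9,9)));v2,u2=np.nonzero(e);P=pts('wrist',np.c_[u2,v2],d[v2,u2],T)
    print(c,a,v.min(),v.max(),W[0],W[-2],'end',W[-1],'planeh',np.median(P@N[:,2]),'w',[m[k].sum() for k in(v.min()+10,v.min()+40)])
E
python3 tg.py e blue .006
```

```text
[258.4097 208.7049] 4906 148 269 [ 0.5989 -0.188   0.1256] [ 0.5829 -0.1875  0.1171] end [ 0.6036 -0.1883  0.1281] planeh 0.17476227449668752 w [np.int64(42), np.int64(42)]
t 13.2 dpos [0.0029 0.0057 0.1901] turn [-0.0009  0.0031  0.0001] F [-0.2906 -0.0379 -1.2888] open 0.6513233250402847 0.0
[ 0.5333 -0.1826  0.162 ]
```

The end and plane agree with the first view. Descending and gripping.

Call:
{"fn": "play_rows", "kwargs": {
  "delta_pos": [
    [0.003,0.007,0.05],
    [0.003,0.007,0.1],
    [0.003,0.007,0.15],
    [0.003,0.007,0.185],
    [0.003,0.007,0.188]
  ],
  "turn": [
    [0,0.002,0],
    [0,0.003,0],
    [0,0.003,0],
    [0,0.003,0],
    [0,0.003,0]
  ]
}}

```text
time_s: 13.82
eef_pos: [0.5603, -0.1852, 0.1114]
tool_rot: [0.97, -0.027, 0.241, 0.006]
wrist_force: [0.1, 0.5, 0.2]
opening: 0.654
gripper_force: 0.0
```

Call:
{"fn": "play_rows", "kwargs": {
  "delta_pos": [
    [0,0,0],
    [0,0,0],
    [0,0,0],
    [0,0,0],
    [0,0,0]
  ],
  "turn": [
    [0,0,0],
    [0,0,0],
    [0,0,0],
    [0,0,0],
    [0,0,0]
  ],
  "fingers": 0.1,
  "force": 30
}}

```text
time_s: 14.45
eef_pos: [0.5605, -0.186, 0.113]
tool_rot: [0.97, -0.027, 0.242, 0.007]
wrist_force: [-1.4, -0.6, 3.1]
opening: 0.302
gripper_force: 29.9
```

```bash
python3 tg.py e blue .006
```

```text
t 14.45 dpos [-0.0017 -0.0009  0.0033] turn [-0.0005 -0.0006  0.0007] F [-1.3981 -0.583   3.1154] open 0.30249110282841196 29.933869242668152
[ 0.5605 -0.186   0.113 ]
```

Call:
{"fn": "play_rows", "kwargs": {
  "delta_pos": [
    [0,0,-0.04],
    [0,0,-0.1],
    [0,0,-0.18],
    [0,0,-0.26],
    [0,0,-0.34]
  ],
  "turn": [
    [0,0,0],
    [0,0,0],
    [0,0,0],
    [0,0,0],
    [0,0,0]
  ]
}}

```text
time_s: 15.08
eef_pos: [0.5111, -0.1826, 0.2031]
tool_rot: [0.97, -0.027, 0.241, 0.006]
wrist_force: [-0.1, 0.6, -1.6]
opening: 0.302
gripper_force: 29.9
```

Run:
```python
from h import *
F=Rt(np.radians(4.05))
go([.51,-.185,.26],F);go([.51,.05,.26],F)
```

```text
t 15.075 dpos [ 0.0858  0.0081 -0.1691] turn [ 0.0187 -0.3097 -0.0791] F [-0.1167  0.5677 -1.5885] open 0.30207272694273457 29.93267834186554
t 15.075 dpos [ 0.0468 -0.774  -0.1886] turn [ 0.0187 -0.3097 -0.0791] F [-0.1167  0.5677 -1.5885] open 0.30207272694273457 29.93267834186554
```

Call:
{"fn": "play_rows", "kwargs": {
  "delta_pos": [
    [0.07,-0.01,-0.14],
    [0.075,-0.13,-0.17],
    [0.065,-0.33,-0.18],
    [0.055,-0.54,-0.185],
    [0.047,-0.77,-0.189]
  ],
  "turn": [
    [0,-0.04,-0.01],
    [0.005,-0.1,-0.025],
    [0.01,-0.17,-0.045],
    [0.015,-0.24,-0.065],
    [0.0187,-0.31,-0.079]
  ]
}}

```text
time_s: 15.7
eef_pos: [0.5101, 0.0425, 0.2603]
tool_rot: [0.999, 0.035, -0.001, 0.001]
wrist_force: [0.9, 0.2, -1.9]
opening: 0.3
gripper_force: 29.9
```

```bash
python3 tg.py t blue .1
```

```text
t 15.7 dpos [ 0.1246 -0.3826  0.4072] turn [ 0.0017  0.0015 -0.0006] F [ 0.8658  0.2488 -1.889 ] open 0.29958903636353235 29.930834770202637
[0.5101 0.0425 0.2603]
```

Call:
{"fn": "play_rows", "kwargs": {
  "delta_pos": [
    [0.03,-0.1,0.06],
    [0.06,-0.22,0.16],
    [0.1,-0.32,0.28],
    [0.125,-0.375,0.37],
    [0.125,-0.38,0.407]
  ],
  "turn": [
    [0,0,0],
    [0,0,0],
    [0,0,0],
    [0,0,0],
    [0,0,0]
  ]
}}

```text
time_s: 16.32
eef_pos: [0.5393, 0.1579, 0.1357]
tool_rot: [0.999, 0.036, -0.001, 0.001]
wrist_force: [1.0, -0.7, -0.9]
opening: 0.299
gripper_force: 29.9
```

```bash
cat > held.py <<'E'
from h import *
T=Tw();p,d=save('wrist','h1')
for a,c,m in blobs(p,'blue',800):
    e=cv2.erode(m.astype(np.uint8),np.ones((9,9)));v,u=np.nonzero(e)
    P=pts('wrist',np.c_[u,v],d[v,u],T);print(a,c,np.median(P,0),np.percentile(P[:,0],[3,97]))
    v,u=np.nonzero(m);print('top px',np.nonzero(m[v.min()+5])[0].mean(),v.min())
E
python3 held.py; python3 tg.py t blue .02
```

```text
5314 [253.1325 219.6137] [0.559  0.161  0.1285] [0.5365 0.58  ]
top px 245.5 164
1413 [255.2746 313.9023] [0.5067 0.1559 0.1287] [0.5003 0.5128]
top px 255.0 300
t 16.375 dpos [ 0.0016 -0.0071  0.2581] turn [0.0011 0.0021 0.0002] F [-0.8594  0.6406 -3.3136] open 0.30155456980456397 29.932796359062195
[0.539  0.1573 0.1351]
```

Call:
{"fn": "play_rows", "kwargs": {
  "delta_pos": [
    [0.001,-0.005,0.07],
    [0.001,-0.005,0.15],
    [0.001,-0.005,0.22],
    [0.001,-0.005,0.27],
    [0.001,-0.005,0.283]
  ],
  "turn": [
    [0,0,0],
    [0,0,0],
    [0,0,0],
    [0,0,0],
    [0,0,0]
  ]
}}

```text
time_s: 17.0
eef_pos: [0.5408, 0.1583, 0.0523]
tool_rot: [0.999, 0.035, 0.0, 0.0]
wrist_force: [-0.5, -0.3, -1.0]
opening: 0.299
gripper_force: 29.9
```

Call:
{"fn": "play_rows", "kwargs": {
  "delta_pos": [
    [0,0,0.002],
    [0,0,0.004],
    [0,0,0.006],
    [0,0,0.008],
    [0,0,0.008]
  ],
  "turn": [
    [0,0,0],
    [0,0,0],
    [0,0,0],
    [0,0,0],
    [0,0,0]
  ]
}}

```text
time_s: 17.62
eef_pos: [0.5409, 0.1589, 0.0501]
tool_rot: [0.999, 0.035, 0.001, 0.0]
wrist_force: [-0.3, -0.3, -1.7]
opening: 0.299
gripper_force: 29.9
```

```bash
python3 held.py; python3 tg.py t blue .0066
```

```text
5596 [254.0835 218.894 ] [0.5612 0.1616 0.0429] [0.5382 0.5818]
top px 234.0 158
1767 [255.6197 313.944 ] [0.5085 0.1569 0.043 ] [0.5019 0.5146]
top px 255.40322580645162 300
t 17.675 dpos [-0.006  -0.0017  0.0191] turn [ 0.0005 -0.0007 -0.0002] F [-0.2415 -0.5502 -2.0611] open 0.30009375360396534 29.9331271648407
[0.5409 0.1589 0.05  ]
```

About 5.2 mm remain: down 4.5 mm, then creep.

Call:
{"fn": "play_rows", "kwargs": {
  "delta_pos": [
    [-0.004,-0.001,0.003],
    [-0.005,-0.002,0.006],
    [-0.005,-0.002,0.009],
    [-0.005,-0.002,0.012],
    [-0.005,-0.002,0.014]
  ],
  "turn": [
    [0,0,0],
    [0,0,0],
    [0,0,0],
    [0,0,0],
    [0,0,0]
  ]
}}

```text
time_s: 18.3
eef_pos: [0.5394, 0.1594, 0.0457]
tool_rot: [0.999, 0.035, 0.001, 0.0]
wrist_force: [0.8, -0.4, -1.2]
opening: 0.302
gripper_force: 29.9
```

Call:
{"fn": "play_rows", "kwargs": {
  "delta_pos": [
    [0,0,0.001],
    [0,0,0.002],
    [0,0,0.003],
    [0,0,0.004],
    [0,0,0.004]
  ],
  "turn": [
    [0,0,0],
    [0,0,0],
    [0,0,0],
    [0,0,0],
    [0,0,0]
  ]
}}

```text
time_s: 18.92
eef_pos: [0.5394, 0.1594, 0.0446]
tool_rot: [0.999, 0.035, 0.001, 0.0]
wrist_force: [-0.0, 0.7, -1.9]
opening: 0.297
gripper_force: 29.9
```

Call:
{"fn": "play_rows", "kwargs": {
  "delta_pos": [
    [0,0,0.001],
    [0,0,0.002],
    [0,0,0.003],
    [0,0,0.004],
    [0,0,0.004]
  ],
  "turn": [
    [0,0,0],
    [0,0,0],
    [0,0,0],
    [0,0,0],
    [0,0,0]
  ]
}}

```text
time_s: 19.55
eef_pos: [0.5394, 0.1594, 0.0445]
tool_rot: [0.999, 0.035, 0.001, 0.0]
wrist_force: [-4.7, -1.5, 8.8]
opening: 0.301
gripper_force: 29.9
```

Contact (+9 N). Releasing and backing off.

Call:
{"fn": "play_rows", "kwargs": {
  "delta_pos": [
    [0,0,0],
    [0,0,0],
    [0,0,0],
    [0,0,0],
    [0,0,0]
  ],
  "turn": [
    [0,0,0],
    [0,0,0],
    [0,0,0],
    [0,0,0],
    [0,0,0]
  ],
  "fingers": 0.55
}}

```text
time_s: 20.18
eef_pos: [0.5394, 0.1594, 0.0433]
tool_rot: [0.999, 0.035, 0.001, 0.0]
wrist_force: [-0.3, 0.2, 1.3]
opening: 0.55
gripper_force: 0.0
```

Call:
{"fn": "play_rows", "kwargs": {
  "delta_pos": [
    [0,0,-0.05],
    [0,0,-0.15],
    [0,0,-0.3],
    [0,0,-0.47],
    [-0.05,0,-0.65]
  ],
  "turn": [
    [0,0,0],
    [0,0,0],
    [0,0,0],
    [0,0,0],
    [0,0,0]
  ]
}}

```text
time_s: 20.8
eef_pos: [0.5243, 0.1583, 0.241]
tool_rot: [0.999, 0.035, 0.001, 0.0]
wrist_force: [1.1, 0.6, -0.1]
opening: 0.548
gripper_force: 0.0
```

Call:
{"fn": "play_rows", "kwargs": {
  "delta_pos": [
    [-0.05,-0.1,0],
    [-0.1,-0.13,0],
    [-0.1,-0.13,0],
    [-0.1,-0.13,0],
    [-0.1,-0.13,0]
  ],
  "turn": [
    [0,0,0],
    [0,0,0],
    [0,0,0],
    [0,0,0],
    [0,0,0]
  ]
}}

```text
time_s: 21.42
eef_pos: [0.492, 0.1946, 0.2378]
tool_rot: [0.999, 0.035, 0.0, 0.001]
wrist_force: [-0.1, -0.7, -0.3]
opening: 0.551
gripper_force: 0.0
```

Run:
```python
from h import *
T=Tw();p,d=save('wrist','w10')
y=np.radians(4.05);ex=np.array([np.cos(y),np.sin(y)]);ey=np.array([-ex[1],ex[0]])
for col,o in(('red',[.5585,.2389]),('blue',[.5640,.1611])):
  for a,c,m in blobs(p,col,300):
    v,u=np.nonzero(m);P=pts('wrist',np.c_[u,v],d[v,u],T);k=(P[:,2]>.033)&(P[:,2]<.043);P=P[k]
    if k.sum()<200: continue
    q=P[:,:2]-o;X=q@ex;Y=q@ey;print(col,'x range',np.percentile(X,[1,99]),'y',np.percentile(Y,[2,98]),'z',np.median(P[:,2]),'skew',np.polyfit(X,Y,1)[0],'zslope',np.polyfit(X,P[:,2],1)[0])
```

```text
red x range [-0.0992  0.0148] y [-0.0116  0.0128] z 0.0372542260046112 skew 0.0021352033789611984 zslope -0.0018849374344328859
blue x range [-0.0969  0.0168] y [-0.0101  0.0138] z 0.037162227859872526 skew 0.010279883903455762 zslope -0.00012393605511020899
```

View pics/w10.png

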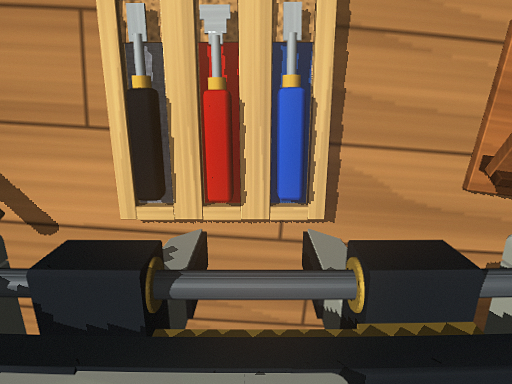

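Both tools lie flat with blades over cork: red at (217,145), blue at (291,145). They are centred at x ≈ -42 and -40 mm, y within 2 mm, tops at 37 mm. The gripper is clear, so I hand in.

```bash
python3 -c "
from cell import workorder
print(workorder.hand_in())"
```

```text
the job is handed in; nothing more can be done
None
```

I laid the red and blue tools flat in the compartments lined in their own colours, blades over the cork and within about 2 mm of centred, and handed the job in at about 21.5 s; the hand-in returned no verdict.

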